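# Set a dial gauge in a comparator stand and hold it at its preload

## Robot

A 6-joint arm with a two-finger parallel gripper is mounted at the origin on a cart in front of the work surface, level with it; the furniture and walls round the work are solid. World frame = base frame: x ahead of the robot, y to its left, z up, the work surface at z = 0. Lengths are in mm, angles in rad, forces in N, time in s.
With the tool pointing down it reaches from about 375 to 900 mm from the base axis. Payload 3.1 kg.
Tool frame: the origin (TCP) lies at the very end of the fingers, on their centre line; the grasp point (between the pads) lies 19 mm behind it; z points along the fingers, y is the line along which they close (so a half turn about z gives the same grasp; the last joint's range is limited). The gripper opens to 87 mm and grips with 3 to 60 N. Pads are 19 mm wide; open, the fingers measure 117 mm over their backs; the gripper's body (75 mm by 190 mm) begins 51 mm behind the grasp point.
Start: joints at [-1.476, 0.527, 1.433, -0, 1.181, -0.178], TCP at [169.019, -601.688, 190.448] pointing down, gripper open.
Joint ranges: [-3.08, 3.08], [-0.75, 2.2], [0.22, 2.44], [-1.43, 4.57], [0, 2.65], [-2.85, 2.85]. Speed limits (rad/s): [2.79, 2.79, 3.14, 3.14, 3.14, 3.14].

## Interface

Orientations are given as a unit quaternion [x, y, z, w].
In Python, from plant import r gives the robot as it stands.
- The arm moves only by the shell command python3 -m jog 'ROWS' [OPENING]. ROWS is JSON, a list of rows, each an object with "travel": the shift along the tool's x, y, z in m, a list of three; "twist": the turn about the tool's z in degrees. A call has 1 to 20 rows; each row is the pose to reach, as a shift and turn from the pose commanded when the call began, along the tool's axes at that moment; what a row does not reach only later rows make up. A row lasts 1/10 s, in which the tool goes at most 50 mm and 8.59 degrees, less where a joint would pass 70% of its speed; a pose out of reach is approached as far as the arm can. A call with a gripper value outside its range is refused whole. OPENING is the opening, from 0 (shut) to 1 (fully open), set as the call begins (- or left out, the last holds). The fingers move at their own pace and stop on an object; the grip force is fixed at half the most. Time passes only in rows, so rows that repeat a pose let the fingers close. It gives the time, the measured TCP pose, the force, the opening and the grip force at its end, in the units of the state.
- r.read_state(): the state, without advancing time (a new reading comes with each control period).
- r.camera(name): name is "scene" or "top" or "wrist"; returns a dict with "img" (420x560x3 uint8, red, green, blue), "fx", "fy", "cx", "cy" (pixels), "extrinsics" (4x4, takes a point from camera to world coordinates). Camera axes: x right, y up, looking along -z (the intrinsics and any distortion apply to the point x, -y, -z); pixel columns grow to the right and rows downward; lengths in mm; the calibration is good to about 2 mm. A picture is of the moment at which its call begins. There is no depth.
- r.close_job(): hands the job in; it is judged then, once.
Trained networks look in a picture, given as the dict that the camera call returned (one of the last four; its "shot" number tells which), for a name from the list of things; names that differ only in an ending like _2 or _b are one class to them, and where a whole thing is asked for, a point or a joint stands for the part that bears it (a point fixed in the world has none). Each returns a list of dicts, best first, with "confidence" (0 to 1); they miss things now and then, are a little off and sometimes report something else, mostly with a low value. They report only what shows in the picture. A call takes as long as a camera call.
- r.boxes_of(picture, target): "position" ([column, row] as shares, 0 to 1, of the picture: columns of its width, rows of its height, amid what is visible of it).
- r.cut_out(picture, target): "region" (420x560 bool, what is visible of it) and "position" ([column, row] as shares, 0 to 1, of the picture: columns of its width, rows of its height, amid what is visible of it).
The state is a dict: "t": time; "q": joint angles; "joint_velocities": joint speeds; "effort": joint torques, N m; "ee_pos": TCP position; "tcp_rot": TCP orientation; "wrist_force": force on the tool from outside, world axes, zero at the start; "ft_torque": the same for the moment, N m; "finger_gap": finger opening in mm; "grasp_force": force on a finger pad.
Only numpy, scipy, OpenCV 4.12 (cv2) and the standard library are available. Lean on these libraries where they do the work, as an engineer would, in place of code of your own. Each camera call takes 0.05 s, during which the arm holds its last target. There are 200 camera calls.

## Task

Take the dial gauge out of its wooden rest by the sides of its black case and lower its stem through the open clamp ring of the comparator stand, until its tip bears on the red ring mark of the white sample disc and the dial's red hand stands inside the green band. Hold the gauge upright there with its dial facing straight away from the stand's column, without forcing it sideways in the ring; never run its plunger to the end stop, do not push the disc out of place, and leave the vial, beaker and tin alone. Finish while still holding the gauge like this, so that I can tighten the clamp screw.

Things in the scene. Friction and masses are not known exactly. Their poses are not given: they have to be found in the camera images.
- gauge: dial gauge, loose, about 0.18 kg, upright in its rest. Origin: on its axis at the stem's lower end; z up, white dial faces -x. Stem 8 mm across, z = 0 to 30 mm, end tapered to 5.6 mm; black flat-sided case 24 (x) by 46 (y) mm, z = 30 to 82 mm: grip it across y at z = 56 mm; bezel 4 mm proud in front; cap up to z = 94 mm. Free plunger (6.4 mm thick) ends at z = -22 mm
- gauge_plunger (a joint): how far the spring plunger is pushed in, m: 0 free, 0.010 end stop; resists with 1.0 N plus 0.25 N per mm. The dial shows it: the red hand points to lower left at 0 and turns clockwise 31 degrees per mm; the green band is 0.0025 to 0.0055, about 9 o'clock to just past 12
- gauge_tip (a point): the rounded lower end of the gauge's plunger, on the gauge's axis; it moves with the plunger
- dial (a point): centre of the dial's face, on the front (-x) of the gauge, 56 mm above the gauge's origin
- gauge_rest: wooden rest, fixed: block 52 mm square, top at 68 mm, on a foot 86 mm square; in its middle an upright bore 10.5 mm wide where stem and plunger hang free, the case's underside on the block's top (lift over 52 mm to clear it). Origin: centre of its underside; z up. The gauge may stand turned in it
- stand: grey comparator stand, fixed. Origin: on the worktop straight under the clamp ring's axis; z up. Column (25 mm thick, top at 150 mm) at x = +97 mm, so the dial shall face this body's -x. Base x = -58 to +134, y = -62 to +62 mm, 22 mm high; on it a round anvil, top at 40 mm. An arm joins ring and column; clamp lugs and screw reach 31 mm in front (-x), at the ring's height
- clamp_ring (a point): centre of the upper mouth of the clamp ring's bore, 87 mm above the worktop. Ring 33 mm across outside, bore 10.5 mm wide, upright, 16 mm long (71 to 87 mm above the worktop), open at both ends: the 8 mm stem passes with 1.25 mm all round
- disc: white ceramic sample disc lying loose on the anvil, 50 mm across and 8 mm thick, about 50 g; origin centre of its underside
- mark (a point): the marked spot: centre of the red ring (17 mm across) on the disc's top, 48 mm above the worktop, within 2 mm of straight under the clamp ring. When the free plunger just touches it, the gauge's origin is 70 mm above the worktop, so 64.5 to 67.5 mm with the hand in the green band
- vial: bystander: small loose vial with black cap, 25 mm across, 56 mm high; origin centre of its underside
- beaker: bystander: loose clear beaker, 61 mm across, 81 mm high; origin centre of its underside
- tin: bystander: loose round grey tin, 71 mm across, 34 mm high; origin centre of its underside

How it is judged (in metres and radians):
On the way, in this order (a step that is already met when the one before it is completed fails the run):
1. the gauge is lifted clear of its rest (height (world z) of gauge_tip above 0.075 m and contact force between the fingers and gauge above 1 N), for 0.1 s.
2. the gauge's tip has passed down through the clamp ring (z of gauge_tip in the frame of stand below 0.069 m and horizontal distance between gauge_tip and clamp_ring below 0.006 m).
3. the tip bears on the mark with the hand in the green band, the gauge upright and its dial facing away from the column (value of joint gauge_plunger between 0.0025 and 0.0055 m and contact force between gauge and disc above 0.5 N and horizontal distance between gauge_tip and mark below 0.006 m and horizontal distance between gauge and clamp_ring below 0.004 m and z of gauge in the frame of stand below 0.079 m and angle between gauge's own z axis and vertical below 0.07 rad and angle between the x axis of gauge and the x axis of stand, either way round below 0.26 rad and x of dial in the frame of stand below 0 m and contact force between gauge and stand below 15 N and contact force between the fingers and gauge above 3 N), for 0.3 s.
At the end, for the whole second after the job is handed in: Gauge at rest in the gripper (over 3 N), stem in the clamp ring within 4 mm of its axis, tip on the disc within 6 mm of the mark, plunger in 2.5 to 5.5 mm (hand in the green band), within 4 degrees of upright, dial facing away from the column within 15 degrees, under 15 N between gauge and stand (all of step 3 and linear speed of gauge below 0.02 m/s); the arm keeps its last pose, push and grip.
It fails at once if the plunger was run to its end stop (pushed in over 9.2 mm) (value of joint gauge_plunger above 0.0092 m).
It fails at once if the disc was pushed more than 8 mm out of place (distance of mark from where it was at the start of the episode above 0.008 m).
It fails at once if the vial, beaker or tin was moved more than 2 cm (distance of any of vial, beaker, tin from where it was at the start of the episode above 0.02 m).
It also fails if it takes over 45 s, if anything falls off the work surface, if the arm or the gripper's body presses on something with over 40 N, if the wrist force passes 120 N, or if a joint passes its speed limit or range.

## Working session

There is one attempt and no reset: what is moved stays moved. The work goes in short steps, Python scripts to look and compute and a shell command to move; the robot and the scene stay as the last step left them, time stands still between calls to the robot, and variables do not carry over. Pictures are saved under pics/ and viewed, at most 10 in all, crops included, and the job is handed in when it is done.

```bash
mkdir -p pics; cat > h.py <<'E'
import numpy as np,cv2
from plant import r
from scipy.spatial.transform import Rotation as R
def ray(c,u,v):
    E=np.array(c["extrinsics"]);d=E[:3,:3]@np.array([(u-c["cx"])/c["fx"],-(v-c["cy"])/c["fy"],-1]);return E[:3,3],d
def atz(c,u,v,z):
    o,d=ray(c,u,v);return o+d*(z-o[2])/d[2]
def proj(c,p):
    E=np.array(c["extrinsics"]);q=E[:3,:3].T@(np.array(p)-E[:3,3]);return np.array([c["cx"]-c["fx"]*q[0]/q[2],c["cy"]+c["fy"]*q[1]/q[2]])
def save(c,n,crop=None,s=1):
    im=c["img"][:,:,::-1]
    if crop: a,b,d,e=crop; im=im[b:e,a:d]
    cv2.imwrite("pics/"+n,cv2.resize(im,None,fx=s,fy=s,interpolation=cv2.INTER_CUBIC))
E
python3 - <<'E'
from h import *
cs={n:r.camera(n) for n in("scene","top","wrist")}
print([k for k in cs["top"] if k!="img"])
for n,c in cs.items():
    print(n,np.round(np.array(c["extrinsics"])[:3,3]),c["fx"],c["cx"],c["cy"])
    for t in("gauge","dial","gauge_rest","stand","disc","vial","beaker","tin"):
        o=r.boxes_of(c,t)[:2]
        print(n,t,[(round(x["confidence"],2),round(x["position"][0]*560),round(x["position"][1]*420)) for x in o])
cv2.imwrite("pics/a.png",cv2.resize(np.vstack([cs["scene"]["img"],cs["top"]["img"]])[:,:,::-1],None,fx=.71,fy=.71))
save(cs["top"],"top.png",None,1.4)
save(cs["scene"],"scene.png",None,1.4)
print(r.read_state())
E
```

```text
['fx', 'fy', 'cx', 'cy', 'extrinsics', 'shot']
scene [-178.  498.  655.] 435.8516416342627 281.69028316429393 214.4843768745995
scene gauge []
scene dial []
scene gauge_rest [(0.8, 361, 211)]
scene stand [(0.97, 241, 231)]
scene disc [(0.49, 254, 232)]
scene vial [(0.57, 331, 234)]
scene beaker [(0.93, 159, 291)]
scene tin [(0.58, 125, 251)]
top [ 344.   87. 1176.] 463.90072660470236 275.0567174130116 218.23410267676218
top gauge [(0.82, 372, 226), (0.65, 248, 201)]
top dial [(0.72, 376, 224)]
top gauge_rest [(0.86, 364, 230)]
top stand [(0.58, 247, 202)]
top disc [(0.48, 243, 216)]
top vial [(0.69, 247, 199)]
top beaker [(0.84, 146, 240)]
top tin [(0.62, 146, 169)]
wrist [ 236. -583.  383.] 299.4626771471529 273.2382063701042 209.50632941301575
wrist gauge []
wrist dial []
wrist gauge_rest []
wrist stand []
wrist disc []
wrist vial []
wrist beaker []
wrist tin []
{'t': 1.35, 'q': array([-1.47550862e+00,  5.27507431e-01,  1.43269719e+00, -1.40905099e-05,
        1.18139577e+00, -1.78501129e-01]), 'joint_velocities': array([ 0.00045555, -0.00017504, -0.00079689,  0.00183934, -0.0003676 ,
        0.00063921]), 'effort': array([-5.71614200e-04, -4.40018749e+01, -1.76981163e+01,  6.33932347e-02,
        5.03990217e-02, -7.55738341e-06]), 'ee_pos': array([ 169.00950413, -601.69277133,  190.44472305]), 'tcp_rot': array([ 9.90644218e-01,  1.36469901e-01, -6.35115568e-06, -4.13886928e-06]), 'wrist_force': array([-0.24854997,  0.16205074, -0.45097004]), 'ft_torque': array([-0.00659542,  0.00348718,  0.01623432]), 'grasp_force': 0.0, 'finger_gap': 87.18116312041862}
```

View pics/top.png

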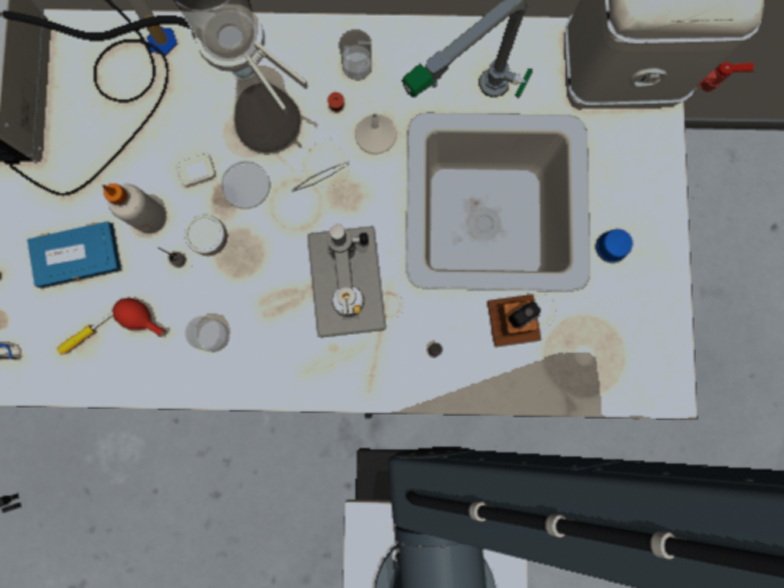

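View pics/scene.png

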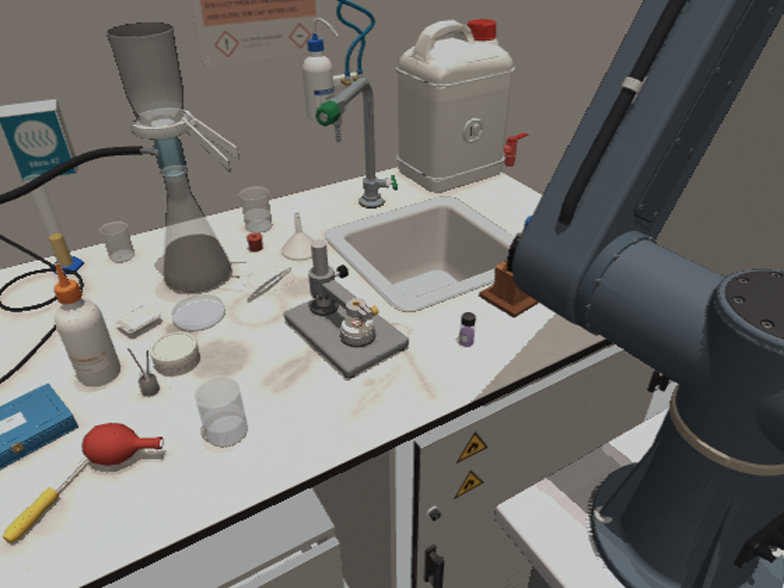

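The top view shows the stand with its ring at about (247,214) in raw pixels and its column above that, which is away from the robot. The gauge in its rest is at about (371,225), turned, and the vial is at (310,250). The scene view hides the gauge behind the arm. I'll crop the top view closer.

```bash
python3 - <<'E'
from h import *
c=r.camera("top")
im=c["img"][:,:,::-1]
a=im[155:245,210:285];b=im[190:265,335:400]
a=cv2.resize(a,None,fx=6,fy=6,interpolation=cv2.INTER_CUBIC);b=cv2.resize(b,None,fx=5,fy=5,interpolation=cv2.INTER_CUBIC)
H=np.zeros((540,450+325,3),np.uint8);H[:540,:450]=a;H[:375,450:]=b
cv2.imwrite("pics/crop.png",H)
for t in("gauge","gauge_rest","stand","disc"):
  for o in r.cut_out(c,t)[:2]:
    m=o["region"].astype(np.uint8);ct=max(cv2.findContours(m,0,1)[0],key=cv2.contourArea)
    rect=cv2.minAreaRect(ct)
    print(t,round(o["confidence"],2),m.sum(),rect,cv2.boxPoints(rect).round(1).tolist())
print(c["extrinsics"])
E
```

```text
gauge 0.7 58 ((255.64358520507812, 211.43565368652344), (11.343423843383789, 4.3781633377075195), 84.2894058227539) [[252.89999389648438, 206.0], [257.29998779296875, 205.60000610351562], [258.3999938964844, 216.89999389648438], [254.0, 217.3000030517578]]
gauge 0.6 288 ((374.8600158691406, 224.98004150390625), (13.40000057220459, 23.400001525878906), 53.13010025024414) [[361.5, 226.60000610351562], [380.20001220703125, 212.60000610351562], [388.20001220703125, 223.3000030517578], [369.5, 237.39999389648438]]
gauge_rest 0.78 843 ((367.25701904296875, 228.61004638671875), (33.6695556640625, 34.32902145385742), 81.57302856445312) [[347.79998779296875, 214.5], [381.79998779296875, 209.39999389648438], [386.70001220703125, 242.6999969482422], [352.70001220703125, 247.8000030517578]]
stand 0.57 3605 ((247.16464233398438, 199.48170471191406), (78.29596710205078, 49.25246810913086), 83.6598129272461) [[218.39999389648438, 163.3000030517578], [267.29998779296875, 157.89999389648438], [276.0, 235.6999969482422], [227.0, 241.10000610351562]]
[[ 1.98994836e-02  9.91145700e-01 -1.31279139e-01  3.43957593e+02]
 [-9.99793757e-01  1.91942967e-02 -6.63498312e-03  8.67126765e+01]
 [-4.05642424e-03  1.31384096e-01  9.91323239e-01  1.17614998e+03]
 [ 0.00000000e+00  0.00000000e+00  0.00000000e+00  1.00000000e+00]]
```

View pics/crop.png

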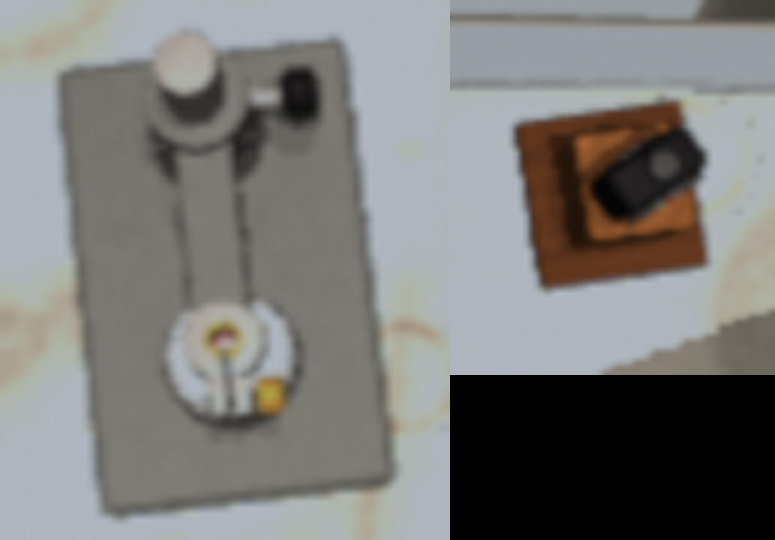

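Crop: the base-top corners and ring bore (224,340) are clear. The rest foot is clear, and the black case's long axis rises to the right, with its cap at about (666,163).

```bash
python3 - <<'E'
from h import *
c=r.camera("top")
A=lambda x,y,z:atz(c,210+(x+.5)/6-.5,155+(y+.5)/6-.5,z)
B=lambda x,y,z:atz(c,335+(x+.5)/5-.5,190+(y+.5)/5-.5,z)
P=[A(*p,22) for p in((60,70),(343,40),(392,478),(110,512))]
loc=np.array([[134,62],[134,-62],[-58,-62],[-58,62]],float)
W=np.array(P)[:,:2]
def fit(l,w):
    a=l-l.mean(0);b=w-w.mean(0);th=np.arctan2((a[:,0]*b[:,1]-a[:,1]*b[:,0]).sum(),(a*b).sum())
    Rm=np.array([[np.cos(th),-np.sin(th)],[np.sin(th),np.cos(th)]]);t=w.mean(0)-Rm@l.mean(0)
    return t,th,(l@Rm.T+t-w)
t,th,res=fit(loc,W);print("stand",t,np.degrees(th),res.round(1).tolist())
print("ring",A(224,340,87))
col=A(187,62,150);print("coltop",col, "expect",t+97*np.array([np.cos(th),np.sin(th)]))
for z in(8,12,16):
  F=np.array([B(*p,z) for p in((66,125),(229,102),(257,263),(93,287))])[:,:2];tf,tf2,_=fit(np.array([[43,43],[43,-43],[-43,-43],[-43,43]],float),F);print("rest",z,tf,np.degrees(tf2),np.linalg.norm(F[0]-F[1]))
print("cap",B(216,163,132))
# gauge case by darkness
g=cv2.cvtColor(c["img"],cv2.COLOR_RGB2GRAY);m=((g<70)).astype(np.uint8);m[:,:350]=0;m[:, 395:]=0;m[:205]=0;m[245:]=0
im=c["img"].astype(int);m&=((im.max(2)-im.min(2))<25).astype(np.uint8)
ct=max(cv2.findContours(m,0,1)[0],key=cv2.contourArea);rc=cv2.minAreaRect(ct);bp=cv2.boxPoints(rc);print(rc)
w=np.array([atz(c,*p,110)[:2] for p in bp]);print("case",w.round(1).tolist(),w.mean(0))
for i in range(2):
  d=w[i+1]-w[i];print(np.linalg.norm(d),np.degrees(np.arctan2(d[1],d[0])))
for n in("vial","beaker","tin"):
  o=r.boxes_of(c,n);print(n,[(atz(c,x["position"][0]*560,x["position"][1]*420,30)[:2].round(),round(x["confidence"],2)) for x in o])
E
```

```text
stand [504.13222547 160.30382638] 7.840591892650413 [[0.7, 1.5], [2.3, -1.4], [-1.3, -3.0], [-1.7, 2.9]]
ring [503.61813689 161.11881143  87.        ]
coltop [600.22380922 173.75147364 150.        ] expect [600.22541539 173.53631861]
rest 8 [ 477.27007689 -138.23897419] 9.302477987245682 83.94644997257103
rest 12 [ 476.8135859  -137.46869074] 9.30247798724569 83.65899904187648
rest 16 [ 476.35709492 -136.69840728] 9.30247798724571 83.371548111182
cap [ 477.67706022 -139.24188396  132.        ]
((374.1756591796875, 224.4459228515625), (12.089754104614258, 21.854557037353516), 54.462318420410156)
case [[471.2, -106.9], [501.7, -148.3], [479.0, -164.3], [448.7, -123.0]] [ 475.14011141 -135.60778103]
51.36122177965113 -53.61666316172797
27.764127813384185 -144.77782472684376
vial [(array([421.,  12.]), 0.49), (array([443., 407.]), 0.16)]
beaker [(array([440., 410.]), 0.97)]
tin [(array([626., 421.]), 0.68), (array([430.,   7.]), 0.34)]
```

The stand is at (504,161) with yaw about 7.5°. The gauge is at about (477,-138) with its y axis along roughly -54°. Next I'll move in front of it and look with the wrist camera.

```bash
python3 -m jog '[{"travel":[0.33,-0.39,0],"twist":-20},{"travel":[0.33,-0.39,0],"twist":-20},{"travel":[0.33,-0.39,0],"twist":-20},{"travel":[0.33,-0.39,0],"twist":-20},{"travel":[0.33,-0.39,0],"twist":-20},{"travel":[0.33,-0.39,0],"twist":-20},{"travel":[0.33,-0.39,0],"twist":-20},{"travel":[0.33,-0.39,0],"twist":-20},{"travel":[0.33,-0.39,0],"twist":-20},{"travel":[0.33,-0.39,0],"twist":-20},{"travel":[0.33,-0.39,0],"twist":-20},{"travel":[0.33,-0.39,0],"twist":-20},{"travel":[0.33,-0.39,0],"twist":-20},{"travel":[0.33,-0.39,0],"twist":-20}]' 1
python3 - <<'E'
from h import *
c=r.camera("wrist");s=r.camera("scene")
im=np.zeros((588,784,3),np.uint8)
cv2.imwrite("pics/w1.png",cv2.resize(np.hstack([c["img"][:,:,::-1],s["img"][:,:,::-1]]),None,fx=.71,fy=.71))
for t in("gauge","dial","gauge_rest"):
  for k,x in(("w",c),("s",s)):
    print(t,k,[(round(o["confidence"],2),round(o["position"][0]*560),round(o["position"][1]*420)) for o in r.boxes_of(x,t)])
print(proj(c,[477,-138,132]),proj(s,[477,-138,132]))
E
```

```text
t: 3.2
ee_pos: [381.2, -138.6, 190.5]
tcp_rot: [0.952, 0.305, 0.0, 0.0]
wrist_force: [0.5, 0.4, -0.6]
finger_gap: 87.0
grasp_force: 0.0
gauge w [(0.59, 335, 120)]
gauge s []
dial w [(0.9, 332, 122)]
dial s []
gauge_rest w [(0.9, 303, 122), (0.44, 134, 4)]
gauge_rest s []
[341.41925066 119.29195989] [370.34772526 167.41978238]
```

View pics/w1.png

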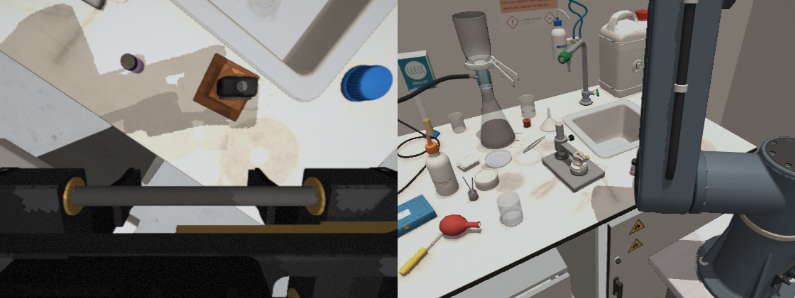

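The wrist view shows the gauge at about (335,120) with its long axis nearly horizontal, so the alignment is close. I'll zoom in to find which side the bezel is on.

```bash
python3 - <<'E'
from h import *
c=r.camera("wrist");save(c,"w2.png",(265,65,385,170),6)
for t in("gauge","dial"):
  for o in r.cut_out(c,t)[:1]:
    ct=max(cv2.findContours(o["region"].astype(np.uint8),0,1)[0],key=cv2.contourArea);print(t,cv2.minAreaRect(ct))
E
```

```text
gauge ((335.0, 124.0), (36.0, 58.0), 90.0)
dial ((335.0, 124.5), (35.0, 58.0), 90.0)
```

View pics/w2.png

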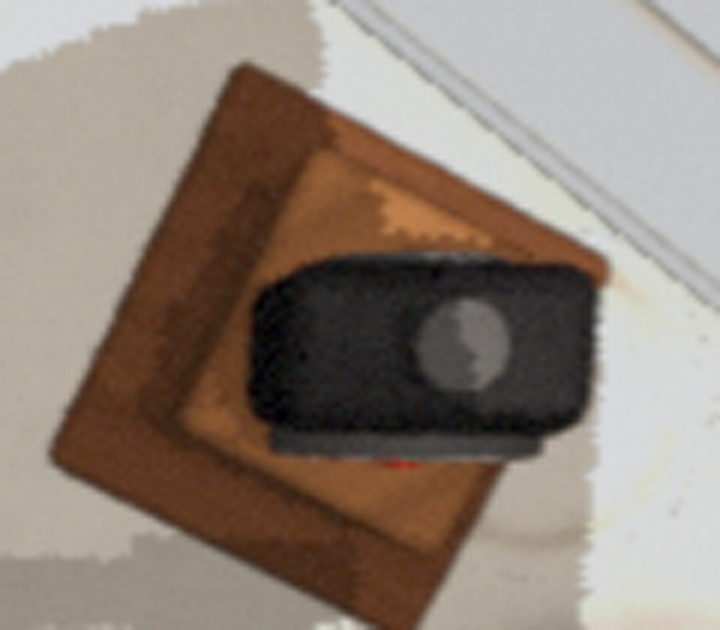

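The dark bezel and a hint of the red hand are on the lower side, which is the tool -x side, so the dial faces -x of the tool. The cap centre is at crop (463,345).

```bash
python3 - <<'E'
from h import *
c=r.camera("wrist")
f=lambda x,y,z:atz(c,265+(x+.5)/6-.5,65+(y+.5)/6-.5,z)
g=f(463,345,132);print("cap",g)
l,rr=f(250,350,115),f(600,345,115);print("case",(l+rr)/2,np.linalg.norm(l-rr))
F=np.array([f(*p,12)[:2] for p in((243,65),(607,270),(408,630),(52,455))]);print("foot",F.mean(0))
a,b=f(330,262,118),f(560,265,118);e1,e2=f(280,432,118),f(540,430,118)
for u,v in((a,b),(e1,e2)):print("edge dir",np.degrees(np.arctan2(*(v-u)[1::-1])))
s=r.read_state();M=R.from_quat(s["tcp_rot"]).as_matrix();print(np.degrees(np.arctan2(M[1,0],M[0,0])),"yaw x; y dir",np.degrees(np.arctan2(M[1,1],M[0,1])))
for n,p in(("cap",g),("avg",np.array([477.3,-138.5,75]))):print(n,M.T@(np.array([p[0],p[1],75])-s["ee_pos"]))
E
```

```text
cap [ 475.4567203  -137.78422069  132.        ]
case [ 474.54653345 -136.32713421  115.        ] 50.291046260972564
foot [ 475.30862246 -137.31629752]
edge dir -55.037806143492894
edge dir -53.900879574829865
35.68739038658236 yaw x; y dir -54.31260962358507
cap [ 76.05609377  55.59276479 115.45124027]
avg [ 77.13566875  57.24942949 115.45120459]
```

```bash
python3 -m jog '[{"travel":[0.038,0.028,0],"twist":0},{"travel":[0.0765,0.056,0],"twist":0},{"travel":[0.0765,0.056,0],"twist":0},{"travel":[0.0765,0.056,0.03],"twist":0},{"travel":[0.0765,0.056,0.06],"twist":0},{"travel":[0.0765,0.056,0.09],"twist":0},{"travel":[0.0765,0.056,0.11],"twist":0},{"travel":[0.0765,0.056,0.1155],"twist":0},{"travel":[0.0765,0.056,0.1155],"twist":0}]' 1
python3 - <<'E'
from h import *
c=r.camera("wrist");save(c,"w3.png",(140,120,440,330),2.6)
print(r.read_state()["ee_pos"])
E
```

```text
t: 4.7
ee_pos: [475.3, -137.5, 74.4]
tcp_rot: [0.952, 0.306, -0.001, -0.001]
wrist_force: [0.2, -0.1, 0.4]
finger_gap: 86.8
grasp_force: 0.0
[ 476.12022155 -137.92733691   75.22340316]
```

View pics/w3.png

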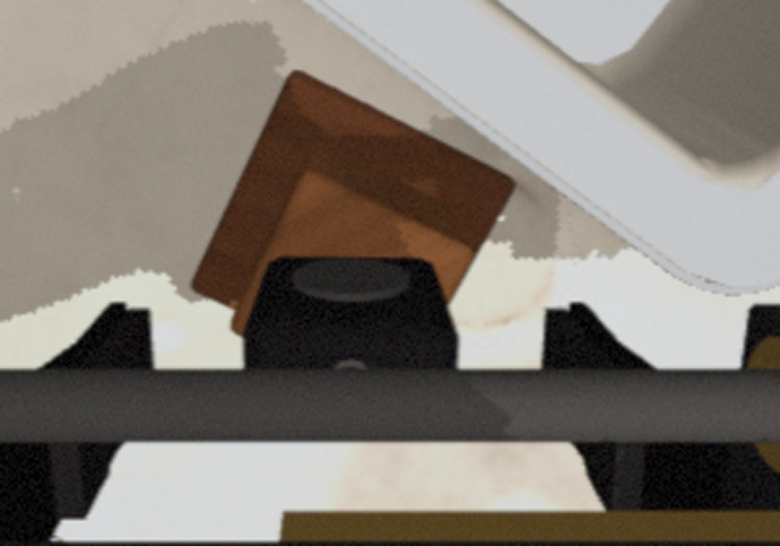

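The case (245–458) sits centred between the fingers (152 and 545). The visible back is dark with no white face, so the dial is on the tool -x side. I'll close the gripper.

```bash
python3 -m jog '[{"travel":[0,0,0],"twist":0},{"travel":[0,0,0],"twist":0},{"travel":[0,0,0],"twist":0},{"travel":[0,0,0],"twist":0},{"travel":[0,0,0],"twist":0},{"travel":[0,0,0],"twist":0},{"travel":[0,0,0],"twist":0},{"travel":[0,0,0],"twist":0},{"travel":[0,0,0],"twist":0},{"travel":[0,0,0],"twist":0}]' 0; python3 - <<'E'
from h import *
s=r.read_state();print(s["ee_pos"],s["tcp_rot"],s["ft_torque"])
E
```

```text
t: 5.75
ee_pos: [476.1, -137.8, 75.0]
tcp_rot: [0.952, 0.306, 0.0, 0.0]
wrist_force: [-1.0, 0.2, 2.3]
finger_gap: 45.7
grasp_force: 30.0
[ 476.08792486 -137.82905098   75.03769777] [9.51886795e-01 3.06449879e-01 7.20436907e-06 9.67806362e-06] [0.0337823  0.04569789 0.07218721]
```

```bash
python3 -m jog '[{"travel":[0,0,-0.01],"twist":0},{"travel":[0,0,-0.03],"twist":0},{"travel":[0,0,-0.06],"twist":0},{"travel":[0,0,-0.1],"twist":0},{"travel":[0,0,-0.1],"twist":0},{"travel":[0,0,-0.1],"twist":0}]' && python3 -m jog '[{"travel":[0.03,-0.03,0],"twist":4},{"travel":[0.06,-0.06,0],"twist":10},{"travel":[0.09,-0.1,0],"twist":15},{"travel":[0.12,-0.14,0],"twist":20},{"travel":[0.14,-0.18,0],"twist":25},{"travel":[0.145,-0.22,0],"twist":28},{"travel":[0.145,-0.26,0],"twist":28},{"travel":[0.145,-0.26,0],"twist":28},{"travel":[0.145,-0.26,0],"twist":28},{"travel":[0.145,-0.26,0],"twist":28}]'
python3 - <<'E'
from h import *
s=r.read_state();print(s["ee_pos"],s["tcp_rot"])
M=R.from_quat(s["tcp_rot"]).as_matrix();print(np.degrees(np.arctan2(M[1,0],M[0,0])))
w=r.camera("wrist");sc=r.camera("scene")
A=cv2.resize(w["img"][60:340,130:430],None,fx=1.3,fy=1.3,interpolation=2)
p=proj(sc,[s["ee_pos"][0],s["ee_pos"][1],110]).astype(int);q=proj(sc,[504,161,87]).astype(int);print(p,q)
x0,y0=max(min(p[0],q[0])-50,0),max(min(p[1],q[1])-60,0)
B=cv2.resize(sc["img"][y0:y0+140,x0:x0+155],None,fx=2.6,fy=2.6,interpolation=2);print(x0,y0)
H=np.zeros((364,800,3),np.uint8);H[:,:390]=A[:,:390];H[:B.shape[0],395:395+B.shape[1]]=B
cv2.imwrite("pics/p1.png",H[:,:,::-1])
for n,c in(("w",w),("s",sc)):
  for t in("gauge","dial","gauge_tip","clamp_ring","disc","stand"):
    print(n,t,[(round(o["confidence"],2),round(o["position"][0]*560),round(o["position"][1]*420)) for o in r.boxes_of(c,t)][:2])
E
```

```text
t: 6.35
ee_pos: [476.4, -138.0, 175.9]
tcp_rot: [0.952, 0.306, 0.001, 0.001]
wrist_force: [0.5, 0.6, -1.0]
finger_gap: 45.5
grasp_force: 30.0
t: 7.35
ee_pos: [442.4, 157.3, 174.3]
tcp_rot: [0.998, 0.067, -0.0, 0.0]
wrist_force: [-0.6, -0.2, -1.5]
finger_gap: 45.6
grasp_force: 30.0
[442.42017208 157.31669744 174.2956936 ] [ 9.97765141e-01  6.68169304e-02 -4.23812714e-04  2.03824024e-04]
7.662356990192986
[268 222] [253 216]
203 156
w gauge [(0.87, 274, 239)]
w dial [(0.62, 275, 241)]
w gauge_tip [(0.47, 271, 212)]
w clamp_ring [(0.69, 275, 90)]
w disc [(0.82, 278, 142), (0.28, 42, 172)]
w stand [(0.57, 278, 91)]
s gauge [(0.9, 269, 191)]
s dial [(0.63, 268, 191)]
s gauge_tip []
s clamp_ring [(0.81, 239, 232)]
s disc [(0.73, 253, 231)]
s stand [(0.68, 241, 233), (0.29, 124, 252)]
```

View pics/p1.png

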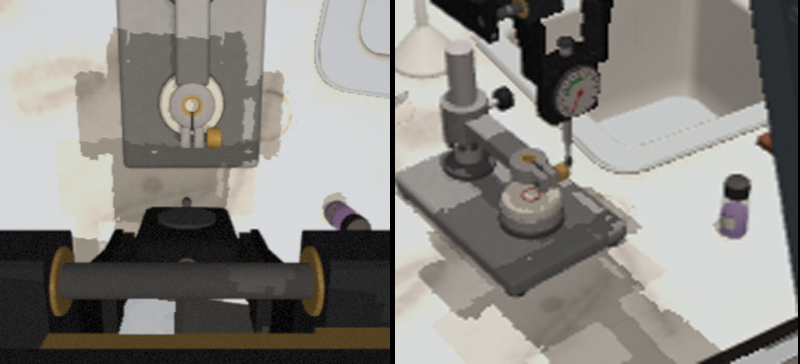

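Wrist view: ring bore at raw ≈(277,139), plunger tip ≈(274,215). Scene view: the dial faces the robot side, tip at ≈(269,219). I'll zoom in for a precise relative measurement.

```bash
python3 - <<'E'
from h import *
w=r.camera("wrist");sc=r.camera("scene")
def cr(c,x,y,W,Hh,k):return cv2.resize(c["img"][y:y+Hh,x:x+W],None,fx=k,fy=k,interpolation=cv2.INTER_CUBIC)
H=np.zeros((600,800,3),np.uint8)
H[:,:400]=cr(w,250,120,50,75,8)[:600]
H[:300,400:]=cr(w,250,190,50,38,8)[:300,:400]
H[300:,400:]=cr(sc,240,200,50,38,8)[:300,:400]
cv2.imwrite("pics/p2.png",H[:,:,::-1])
s=r.read_state();print(s["ee_pos"],s["tcp_rot"])
E
```

```text
[442.17027295 157.95755626 174.98550597] [9.97745838e-01 6.71061935e-02 4.81393552e-05 1.08964162e-05]
```

View pics/p2.png

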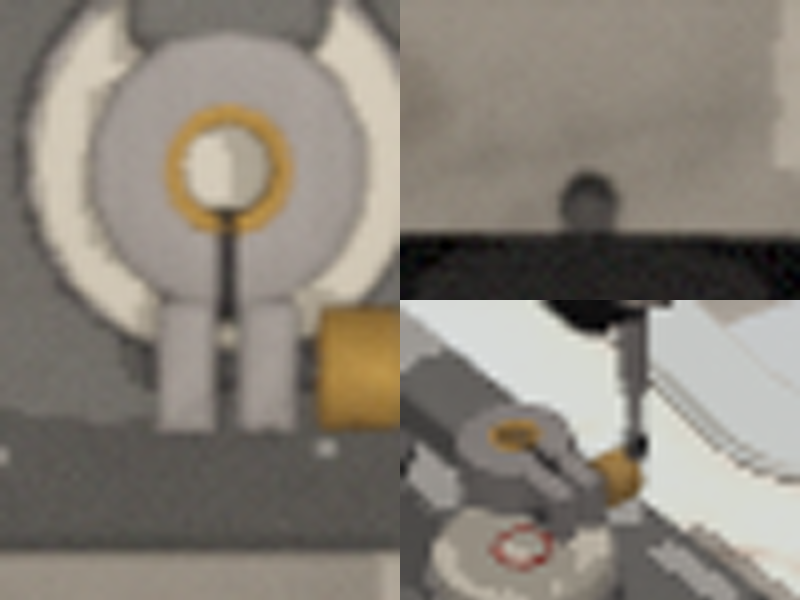

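The wrist zoom puts the bore centre at (229,170) and the tip ball at (588,198). The scene zoom puts the ring mouth at (516,435), the tip at (638,445) and the red mark at (522,548).

```bash
python3 - <<'E'
from h import *
w=r.camera("wrist");sc=r.camera("scene");s=r.read_state()
t=s["ee_pos"];tz=t[2]-37-22+3
rw,tw=atz(w,278.25,140.8,87),atz(w,273.06,214.3,tz)
print("ring w",rw,"tip w",tw,"tcp",t)
rs,ts=atz(sc,254.06,216.4,87),atz(sc,269.3,217.7,tz)
print("ring s",rs,"tip s",ts,"mark s",atz(sc,254.8,230.6,48))
# wrist: tip predicted on tcp axis
print("expected tip px",proj(w,[t[0],t[1],tz]),proj(sc,[t[0],t[1],tz]))
M=R.from_quat(s["tcp_rot"]).as_matrix()
for n,d in(("w",rw-tw),("s",rs-ts),("ringw-tcp",rw-t),("rings-tcp",rs-t),("top",np.array([503.8,160.8,0])-t)):
  d=d.copy();d[2]=0;print(n,d,M.T@d)
E
```

```text
ring w [502.78399024 161.36688286  87.        ] tip w [441.69699585 157.92530383 118.96531654] tcp [442.17261926 157.9495821  174.96531654]
ring s [504.36991873 159.62931817  87.        ] tip s [445.73216366 154.17532042 118.96531654] mark s [503.76874176 159.98469681  48.        ]
expected tip px [273.10566059 213.771405  ] [268.55983912 219.17975112]
w [61.08699439  3.44157903  0.        ] [6.09979837e+01 4.76563912e+00 3.57999042e-03]
s [58.63775506  5.45399775  0.        ] [5.88401366e+01 2.44350691e+00 3.47273945e-03]
ringw-tcp [60.61137098  3.41730075  0.        ] [6.05233904e+01 4.72603864e+00 3.55215910e-03]
rings-tcp [62.19729947  1.67973607  0.        ] [6.18624828e+01 6.66023918e+00 3.61427456e-03]
top [61.62738074  2.8504179   0.        ] [6.14543832e+01 5.42380963e+00 3.60117061e-03]
```

```bash
python3 -m jog '[{"travel":[0.03,0.003,0],"twist":0},{"travel":[0.0611,0.0051,0],"twist":0},{"travel":[0.0611,0.0051,0],"twist":0},{"travel":[0.0611,0.0051,0],"twist":0},{"travel":[0.0611,0.0051,0.01],"twist":0},{"travel":[0.0611,0.0051,0.02],"twist":0},{"travel":[0.0611,0.0051,0.024],"twist":0},{"travel":[0.0611,0.0051,0.024],"twist":0},{"travel":[0.0611,0.0051,0.024],"twist":0}]'
python3 - <<'E'
from h import *
sc=r.camera("scene");s=r.read_state();print(s["ee_pos"],s["wrist_force"],s["ft_torque"])
save(sc,"p3.png",(215,165,295,245),7)
t=s["ee_pos"];print((proj(sc,[t[0],t[1],t[2]-59+3])-[215,165])*7)
E
```

```text
t: 9.15
ee_pos: [503.2, 161.1, 150.8]
tcp_rot: [0.998, 0.067, -0.0, 0.0]
wrist_force: [-0.7, 0.6, -2.2]
finger_gap: 45.6
grasp_force: 30.0
[503.49555063 161.09000632 151.07847933] [-0.05984849  0.03231397 -1.89898376] [0.02668259 0.00356147 0.02525702]
[269.46105479 341.79085345]
```

View pics/p3.png

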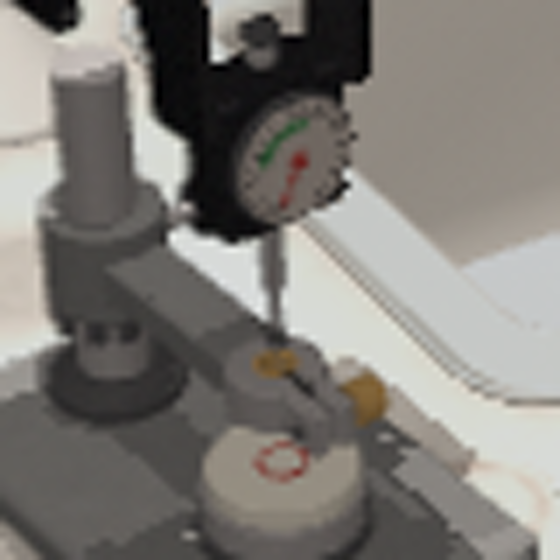

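The tip at column 274 lines up with the ring centre at 275, the tip just above the mouth and the dial facing outward. I'll lower the plunger into the bore.

```bash
python3 -m jog '[{"travel":[0,0,0.005],"twist":0},{"travel":[0,0,0.01],"twist":0},{"travel":[0,0,0.015],"twist":0},{"travel":[0,0,0.02],"twist":0},{"travel":[0,0,0.024],"twist":0},{"travel":[0,0,0.024],"twist":0},{"travel":[0,0,0.024],"twist":0}]'
python3 - <<'E'
from h import *
s=r.read_state();print(s["ee_pos"],s["wrist_force"],s["ft_torque"])
E
python3 -m jog '[{"travel":[0,0,0.003],"twist":0},{"travel":[0,0,0.006],"twist":0},{"travel":[0,0,0.009],"twist":0},{"travel":[0,0,0.012],"twist":0},{"travel":[0,0,0.012],"twist":0},{"travel":[0,0,0.012],"twist":0}]'
python3 - <<'E'
from h import *
s=r.read_state();print(s["ee_pos"],s["wrist_force"],s["ft_torque"])
E
```

```text
t: 9.9
ee_pos: [503.4, 161.0, 126.8]
tcp_rot: [0.998, 0.067, -0.0, -0.0]
wrist_force: [-0.8, -0.4, -2.1]
finger_gap: 45.7
grasp_force: 30.0
[503.37889317 161.04484326 126.79861636] [-0.75483398 -0.40631165 -2.05170026] [ 0.01337119 -0.0086101   0.04655068]
t: 10.5
ee_pos: [503.4, 161.1, 114.8]
tcp_rot: [0.998, 0.067, -0.0, -0.0]
wrist_force: [0.2, -0.4, -0.7]
finger_gap: 45.9
grasp_force: 30.0
[503.36090333 161.05240502 114.82997446] [ 0.23874589 -0.44175933 -0.73520145] [ 0.01866783 -0.02149425 -0.06017677]
```

```bash
python3 -m jog '[{"travel":[0,0,0.003],"twist":0},{"travel":[0,0,0.006],"twist":0},{"travel":[0,0,0.008],"twist":0},{"travel":[0,0,0.0095],"twist":0},{"travel":[0,0,0.0105],"twist":0},{"travel":[0,0,0.0105],"twist":0},{"travel":[0,0,0.0105],"twist":0},{"travel":[0,0,0.0105],"twist":0}]'
python3 - <<'E'
from h import *
s=r.read_state();print(s["ee_pos"])
F=[];
for i in range(6):
  sc=r.camera("scene");s=r.read_state();F.append(np.r_[s["wrist_force"],s["ft_torque"]])
print(np.mean(F,0))
save(sc,"p4.png",(225,170,285,235),9)
E
```

```text
t: 11.3
ee_pos: [503.5, 161.0, 104.6]
tcp_rot: [0.998, 0.067, 0.0, 0.0]
wrist_force: [-1.2, -0.0, -0.7]
finger_gap: 45.8
grasp_force: 30.0
[503.4507524  161.03423835 104.5937392 ]
[-0.1651709   0.05977586 -0.158959    0.02219083  0.09391066  0.00357799]
```

View pics/p4.png

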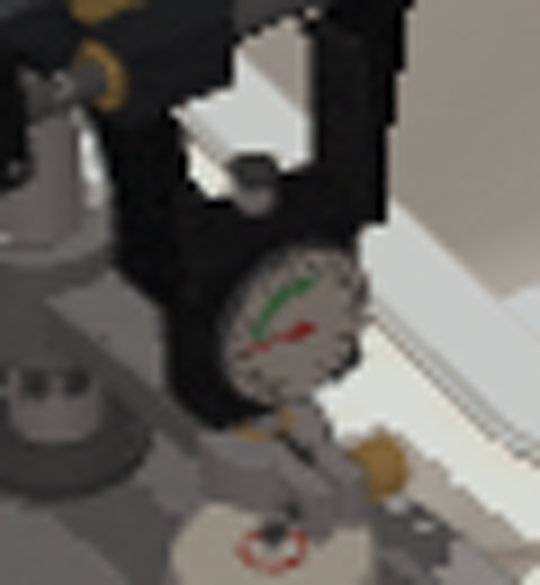

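The tip bears inside the red ring, and the hand sits just short of the green band, at about 2.2 mm. I'll go 1.6 mm further.

```bash
python3 -m jog '[{"travel":[0,0,0.0008],"twist":0},{"travel":[0,0,0.0016],"twist":0},{"travel":[0,0,0.0016],"twist":0},{"travel":[0,0,0.0016],"twist":0},{"travel":[0,0,0.0016],"twist":0},{"travel":[0,0,0.0016],"twist":0},{"travel":[0,0,0.0016],"twist":0},{"travel":[0,0,0.0016],"twist":0}]'
python3 - <<'E'
from h import *
F=[]
for i in range(8):
  sc=r.camera("scene");s=r.read_state();F.append(np.r_[s["wrist_force"],s["ft_torque"]])
print(s["ee_pos"],np.mean(F,0))
im=sc["img"][195:220,247:268].astype(int);R_,G,B=im[...,0],im[...,1],im[...,2]
red=(R_-G>35)&(R_-B>35);gr=(G-R_>20)&(G-B>0)
for y in range(25):print(195+y,''.join('R' if red[y,x] else 'g' if gr[y,x] else '#' if im[y,x].sum()<180 else '.' for x in range(21)))
E
```

```text
t: 12.4
ee_pos: [503.4, 161.0, 102.9]
tcp_rot: [0.998, 0.067, 0.0, -0.0]
wrist_force: [-0.5, 0.0, 0.3]
finger_gap: 45.6
grasp_force: 30.0
[503.399443   161.04720893 102.8441649 ] [-0.10542059 -0.00690234  0.55796116  0.01070983  0.09471457  0.00083907]
195 ###################..
196 ##################...
197 #################....
198 #############..##....
199 ##########...........
200 ########.............
201 #######..............
202 ######....gg.........
203 ######..#g...........
204 #####..R#............
205 ####...g.R...........
206 ####...g..RR.........
207 ####.......RR........
208 ###........R.........
209 ###..............#...
210 ###..............#...
211 ###.............#....
212 ####...........#.....
213 ####.................
214 #####................
215 ########.............
216 ########.............
217 ######...............
218 ...#.....#...........
219 ..........#..........
```

The hand is mid-band, contact is about 2 N, and there is no side load. I'm handing the job in.

```bash
python3 -c "
from plant import r
print(r.close_job())"
```

```text
the job is handed in; nothing more can be done
None
```

The job is handed in with the gauge still gripped in the clamp ring. Its tip is on the red mark, the hand is mid-band (about 4 mm), the dial faces away from the column, and I measured no side load; no verdict came back.

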